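# Slide a coated test panel off its bed and clip it on the sloping stand

## Task

Slide the coated metal panel along between the rails of the coating bed until its wide bare margin sticks out past the far end, still lying flat, then take it there by its two long edges; the fingers must not touch the coated part, edges included. For its run-off check, lay it on the sloping stand, coating up and bare margin uppermost, keeping hold until it lies on the face with its lower end fully down on the ledge between the side cheeks. Let go and swing the black catch over the bare margin until it points straight down the slope; do not drop the panel on the bench, and leave the film applicator, sample jar and glass dish where they are.

Things in the scene. Friction and masses are not known exactly. Their poses are not given: they have to be found in the camera images.
- bed: Coating bed, fixed: dark slab 220 mm (x) by 120 (y), top 56 mm above the worktop, on a grey body 186 by 98. Two steel rails along x on the slab, 4 mm high, 10 wide, 65 mm apart inside; the channel between is open at both ends. Origin: centre of the underside; x along the rails to the far end (away from the robot), z up. Beyond the far end all is free
- bed_far_edge (a point): Middle of the far edge of the slab's top, bed frame (110, 0, 56) mm
- panel: Loose flat metal panel 180 (x) by 60 (y) by 4 mm, about 0.12 kg, in the channel, level with the rail tops. Origin: centre of the underside and near its centre of mass; x along its length to the wide bare margin, z out of the coated side. Bare: the wide margin x = 35 to 90 mm (a small black hole mark near its end) and a narrow strip x = -90 to -70. Starts 5 to 35 mm inside the bed's ends
- film: The coated part of the panel, dark grey, fixed to it: x = -70 to +35 mm of the panel, its full width and thickness counts. Origin: panel frame (-17.5, 0, 0) mm
- panel_head (a point): Middle of the panel's end at the wide bare margin, underside: panel frame (90, 0, 0) mm. The panel tips off the bed if this gets more than 85 mm past the far edge; it slides easily, at 1 to 2 N
- panel_foot (a point): Middle of the panel's other end, underside: panel frame (-90, 0, 0) mm
- rest: Sloping face of the stand, fixed, aluminium, 40 degrees from level. Origin: middle of the line where face meets ledge, 47 mm above the worktop; x up the slope, z out of the face, y across. Face (z = 0): 42 mm wide, to x = 228; for x below 45 it is 80 wide with side cheeks 66 apart inside, splayed wider to x = 62. Ledge and cheeks are 12 high. Beside the upper face is free space
- stand: Grey base of the stand, fixed, 200 (x) by 110 (y) mm, 14 thick; the face rises along its x, away from the robot at yaw 0. Origin on the worktop; the origin of rest lies at (-55, 0, 47) mm in it. A panel that is home has its foot at rest x = 0, its head at x = 180, its underside on z = 0
- catch (a joint): Angle of the black catch about its pivot, an axis along rest z: 0 = arm across the face to +y of rest, 1.57 = arm straight down the slope, over the panel's margin; stops at -0.35 and 1.6. Friction 0.04 N m, it stays where it is left
- catch_pivot (a point): Pivot of the catch: rest frame (205, 0, 9.5) mm. The arm is 14 mm wide, 47 long, lies 7 to 12 mm above the face, so it passes over the 4 mm panel
- catch_knob (a point): Middle of the upright round knob on the catch, 15 mm diameter, 40 mm from the pivot axis; it stands 12 to 36 mm above the face and this point is 24 mm above it
- applicator: Bystander: steel film applicator frame 32 by 100 by 26 mm; origin: centre of its underside
- jar: Bystander: sample jar, 33 mm diameter, 55 high; origin: centre of its underside
- dish: Bystander: glass petri dish, 64 mm diameter, 18 high; origin: centre of its underside

How it is judged:
By the outcome, as a careful person would: the job done as asked, in the order asked, and still so for the second after the job is handed in, with the robot touching nothing.
It also fails if it takes over 72 s, if anything falls off the work surface, if the arm or the gripper's body presses on something with over 40 N, if the wrist force passes 120 N, or if a joint passes its speed limit or range.

## Robot

A 6-joint arm with a two-finger parallel gripper is mounted at the origin on a cart in front of the work surface, level with it; the furniture and walls round the work are solid. World frame = base frame: x ahead of the robot, y to its left, z up, the work surface at z = 0. Lengths are in m, angles in rad, forces in N, time in s.
With the tool pointing down it reaches from about 0.3 to 0.825 m from the base axis. Payload 5.4 kg.
Tool frame: the origin (TCP) lies at the very end of the fingers, on their centre line; the grasp point (between the pads) lies 19 mm behind it; z points along the fingers, x is the direction in which the jaws open and shut, and the axes are right-handed (so a half turn about z gives the same grasp; the last joint's range is limited). The gripper opens to 92 mm and grips with 3 to 60 N. Pads are 20 mm wide; open, the fingers measure 128 mm over their backs; the gripper's body (75 mm by 189 mm) begins 69 mm behind the grasp point.
Start: joints at [0.98, 0.158, 1.597, -0, 1.386, -0.21], TCP at [0.214, 0.534, 0.215] pointing down, gripper open.
Joint ranges: [-2.91, 2.91], [-0.94, 2.29], [0.18, 2.7], [-1.29, 4.43], [0.17, 2.64], [-3, 3]. Speed limits (rad/s): [2.57, 2.57, 3.14, 3.14, 3.14, 3.14].

## Interface

Orientations are given as a rotation vector (axis times angle).
In Python, from workcell import bot gives the robot as it stands. Calls block until the motion is done:
- bot.goto(position, orientation): joint-space move of the TCP to a pose.
- bot.line_to(position, rot=None, max_speed=0.15): straight line of the TCP; rot=None keeps the orientation; max_speed is the mean speed in m/s.
- bot.set_joints(angles): joint-space move.
- bot.set_gripper(opening, newtons=None): opening from 0.0 (shut) to 1.0 (fully open); newtons is the grip in N (None keeps the last); returns when the fingers have stopped.
- bot.hold(seconds).
- bot.inverse_kinematics(position, orientation): joint angles nearest the present ones, or None.
- bot.read_camera(name): name is "side" or "top" or "wrist"; returns a dict with "pixels" (400x640x3 uint8, blue, green, red), "fx", "fy", "cx", "cy" (pixels), "R" (3x3) and "t" (3): a world point X has camera coordinates R X + t. Camera axes: x right, y down, z forward; pixel columns grow to the right and rows downward; lengths in m; the calibration is good to about 2 mm. The wrist camera is an equidistant fisheye: a pixel r from the principal point sees the ray r / f radians off the axis. A picture is of the moment at which its call begins. There is no depth.
A pose or a line that the arm cannot do raises bot.MotionError and nothing moves.
- bot.job_done(): hands the job in, once; it reports no verdict.
Readings, each from a call of its own:
- bot.current_clock(): time.
- bot.current_joints(): joint angles.
- bot.current_joint_vel(): joint speeds.
- bot.current_effort(): joint torques, N m.
- bot.current_ee_pos(): TCP position.
- bot.current_tool_rot(): TCP orientation.
- bot.current_contact_force(): force on the tool from outside, world axes, zero at the start.
- bot.current_ft_torque(): the same for the moment, N m.
- bot.current_opening(): opening from 0.0 (shut) to 1.0 (fully open).
Only numpy, scipy, OpenCV 4.12 (cv2) and the standard library are available. Lean on these libraries where they do the work, as an engineer would, in place of code of your own. Each camera call takes 0.05 s, during which the arm holds its last target.

## Working session

There is one attempt and no reset: what is moved stays moved. The work goes in short steps, each a Python script; the robot and the scene stay as the last script left them, time stands still between calls to the robot, and variables do not carry over. Pictures are saved under pics/ and viewed, and the job is handed in when it is done.

```bash
ls; mkdir -p pics; python3 - <<'E'
from workcell import bot
import cv2
for n in ["side","top","wrist"]:
    c=bot.read_camera(n); cv2.imwrite(f"pics/{n}0.png",c["pixels"]); print(n,c["fx"],c["fy"],c["cx"],c["cy"],c["R"],c["t"])
print(bot.current_clock(),bot.current_tool_rot())
E
```

```text
pics
side 441.92426608501245 441.92426608501245 322.07405683759134 199.63867725630877 [[ 0.9212167  -0.38843614  0.0218439 ]
 [-0.21108762 -0.5462019  -0.81062044]
 [ 0.32680545  0.74214611 -0.58516437]] [-0.44316154  0.26210943  0.92313204]
top 445.10941972250555 445.10941972250555 316.3342722836518 193.26869999313143 [[ 0.00478501 -0.99951286  0.03084059]
 [-0.99576614 -0.00759371 -0.09160852]
 [ 0.09179809 -0.03027167 -0.99531741]] [0.05455905 0.53729135 0.98110408]
wrist 309.70691628693146 309.70691628693146 321.3602417146723 198.50580949196925 [[ 0.37205241  0.9282085  -0.0024459 ]
 [ 0.89087142 -0.35634429  0.28172123]
 [ 0.26062446 -0.10699404 -0.95949318]] [-0.57336977 -0.03115013  0.39194116]
0.15 [ 2.60131461e+00  1.76055652e+00 -2.03173960e-03]
```

View pics/side0.png

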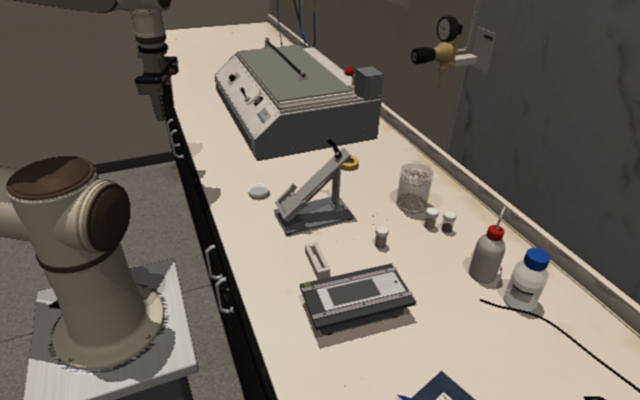

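View pics/top0.png

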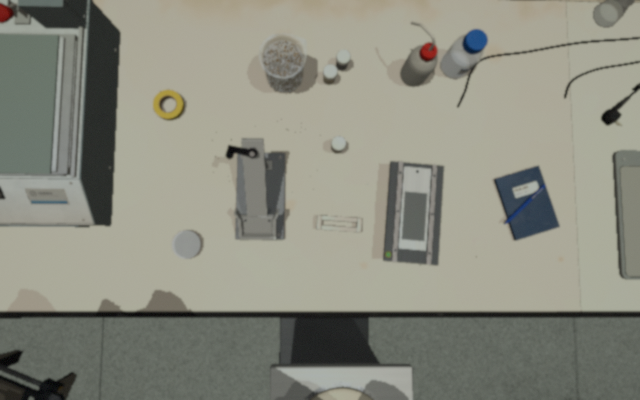

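View pics/wrist0.png

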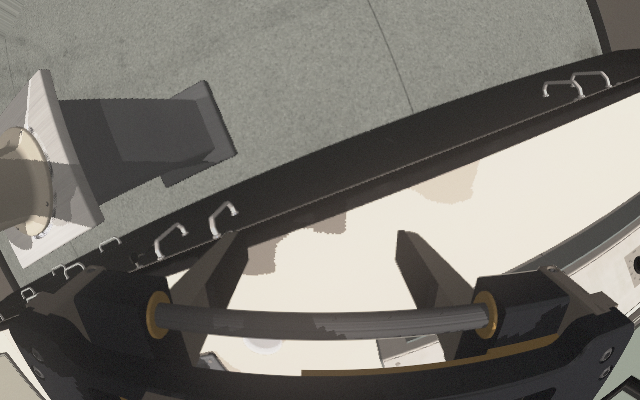

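The side view shows the bed near (358,300), the applicator at (317,260), the stand at (315,200) and the catch knob at (335,148). In the top view the bed is near (414,213) with its far end up, the stand near (258,190), the catch pointing left, the dish at (188,244) and the jar at (339,145). I'll zoom in to get exact points.

```bash
python3 - <<'E'
import cv2
t=cv2.imread("pics/top0.png"); s=cv2.imread("pics/side0.png")
cv2.imwrite("pics/tb.png",cv2.resize(t[150:275,370:460],None,fx=4.8,fy=4.8,interpolation=cv2.INTER_CUBIC))
cv2.imwrite("pics/ts.png",cv2.resize(t[130:250,215:300],None,fx=5,fy=5,interpolation=cv2.INTER_CUBIC))
cv2.imwrite("pics/sb.png",cv2.resize(s[235:340,290:425],None,fx=5,fy=5,interpolation=cv2.INTER_CUBIC))
cv2.imwrite("pics/ss.png",cv2.resize(s[130:240,265:365],None,fx=5,fy=5,interpolation=cv2.INTER_CUBIC))
E
```

```text
(no output)
```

View pics/tb.png

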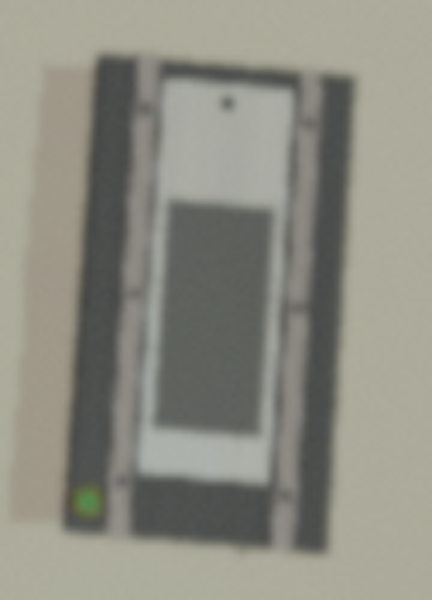

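View pics/ts.png

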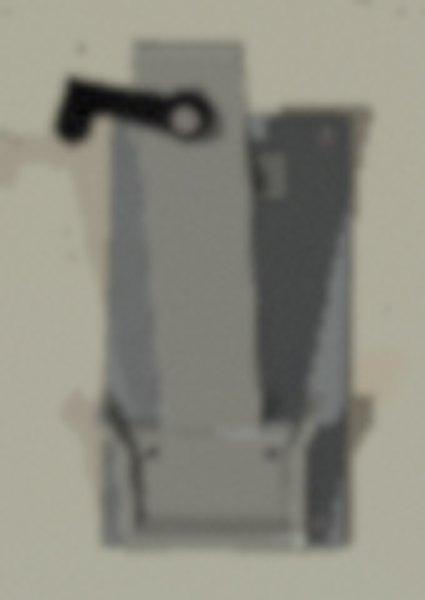

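View pics/sb.png

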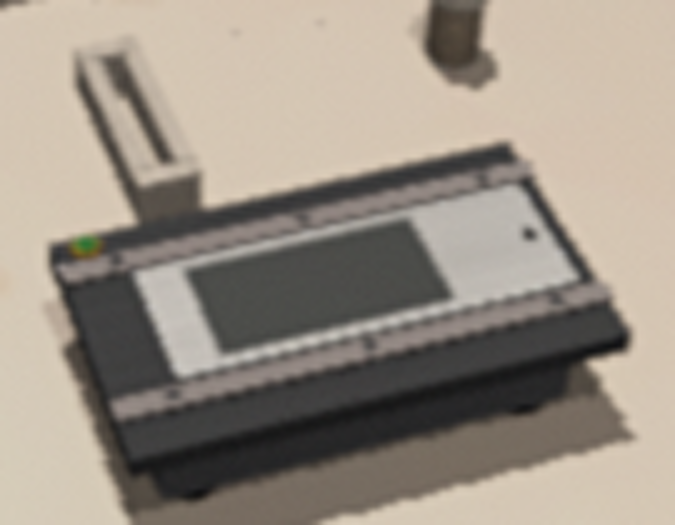

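View pics/ss.png

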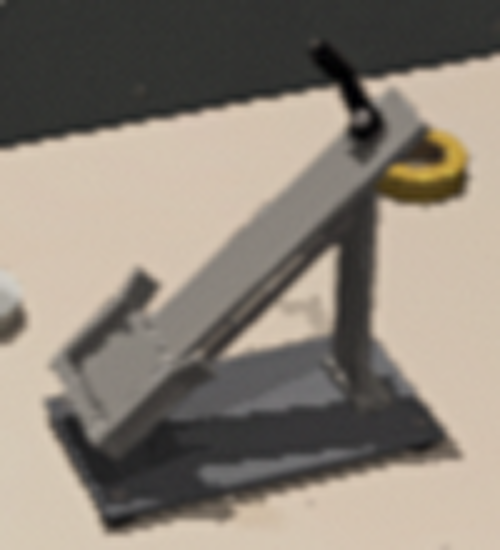

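```bash
cat > h.py <<'E'
import numpy as np, json
from workcell import bot
def ray(c,u,v):
    d=np.array([(u-c["cx"])/c["fx"],(v-c["cy"])/c["fy"],1.0]); R=np.array(c["R"])
    return -R.T@np.array(c["t"]), R.T@d/np.linalg.norm(d)
def wray(c,u,v):
    x,y=u-c["cx"],v-c["cy"]; r=np.hypot(x,y); th=r/c["fx"]
    d=np.array([np.sin(th)*x/r,np.sin(th)*y/r,np.cos(th)]); R=np.array(c["R"])
    return -R.T@np.array(c["t"]), R.T@d
def wproj(c,X):
    p=np.array(c["R"])@X+c["t"]; r=np.hypot(p[0],p[1]); th=np.arctan2(r,p[2]); k=c["fx"]*th/r
    return c["cx"]+k*p[0], c["cy"]+k*p[1]
def plane(rr,z):
    o,d=rr; return o+d*(z-o[2])/d[2]
def tri(*rs):
    A=np.zeros((3,3));b=np.zeros(3)
    for o,d in rs:
        P=np.eye(3)-np.outer(d,d);A+=P;b+=P@o
    X=np.linalg.solve(A,b)
    return X, [np.linalg.norm((np.eye(3)-np.outer(d,d))@(X-o)) for o,d in rs]
def cams():
    return bot.read_camera("top"),bot.read_camera("side")
E
python3 - <<'E'
from h import *
np.set_printoptions(precision=4,suppress=True)
T,S=cams()
def z(p,s,ou,ov): return (p[0]+.5)/s-.5+ou,(p[1]+.5)/s-.5+ov
P={"bFL":((97,57),(510,145)),"bFR":((357,77),(630,340)),"bNL":((65,530),(50,245)),"bNR":((327,550),(133,465)),
"pFL":((163,80),(520,182)),"pFR":((295,88),(580,280)),"pNL":((138,475),(137,270)),"pNR":((268,483),(177,378)),"hole":((228,103),(529,234))}
for k,(a,b) in P.items():
    X,e=tri(ray(T,*z(a,4.8,370,150)),ray(S,*z(b,5,290,235))); print(k,X,np.round(e,4), plane(ray(T,*z(a,4.8,370,150)),0.056 if k[0]=='b' else .060)[:2])
P={"fTL":((134,42),(395,90)),"fTR":((243,42),(425,125)),"pivTop":((188,115),(362,122)),"knobtop":((72,130),(318,45)),
"bolt L":((152,453),(132,325)),"bolt R":((271,453),(182,375))}
for k,(a,b) in P.items():
    X,e=tri(ray(T,*z(a,5,215,130)),ray(S,*z(b,5,265,130))); print(k,X,np.round(e,4))
E
```

```text
bFL [ 0.6073 -0.1042  0.0544] [0.0013 0.0013] [ 0.6058 -0.1033]
bFR [ 0.5973 -0.2242  0.0545] [0.0006 0.0006] [ 0.5976 -0.224 ]
bNL [ 0.3903 -0.0866  0.0566] [0.0003 0.0003] [ 0.3899 -0.0866]
bNR [ 0.3809 -0.2059  0.0547] [0.0004 0.0004] [ 0.3813 -0.2056]
pFL [ 0.5953 -0.1328  0.0619] [0.0009 0.0009] [ 0.5948 -0.1329]
pFR [ 0.5909 -0.1931  0.0618] [0.0005 0.0005] [ 0.5916 -0.1939]
pNL [ 0.4162 -0.119   0.0631] [0.0014 0.0014] [ 0.4148 -0.1191]
pNR [ 0.4113 -0.1777  0.0614] [0.0002 0.0002] [ 0.4115 -0.1781]
hole [ 0.5839 -0.1621  0.0621] [0.0002 0.0002] [ 0.5844 -0.1627]
fTL [0.625  0.2053 0.1919] [0.0002 0.0002]
fTR [0.6242 0.1645 0.193 ] [0.0014 0.0014]
pivTop [0.5973 0.1849 0.1891] [0.0007 0.0007]
knobtop [0.5873 0.2235 0.2164] [0.0003 0.0003]
bolt L [0.4752 0.21   0.0749] [0.0016 0.0016]
bolt R [0.4797 0.158  0.0759] [0.006 0.006]
```

Triangulation gives bed corner heights of 54–57 mm (56 expected), panel top at 62 mm (60 expected) and face top at 192 mm (193.6 expected), all within the 2 mm calibration. Next I'll plan a wrist-camera look at the stand.

```bash
cat >> h.py <<'E'
from scipy.spatial.transform import Rotation as Ro
np.set_printoptions(precision=4,suppress=True)
def Rt(xax,zax):
    z=np.array(zax,float);z/=np.linalg.norm(z);x=np.array(xax,float);x-=z*(x@z);x/=np.linalg.norm(x)
    return Ro.from_matrix(np.column_stack([x,np.cross(z,x),z])).as_rotvec()
E
python3 - <<'E'
from h import *
c=bot.read_camera("wrist"); R=np.array(c["R"]);C=-R.T@c["t"]
Tm=Ro.from_rotvec(bot.current_tool_rot()).as_matrix()
print("cam in tool",Tm.T@(C-bot.current_ee_pos())); print("cam axes in tool (cols x,y,z)\n",Tm.T@R.T)
print(Tm, bot.current_joints())
# candidate look poses
for s in (1,-1):
  for p in ([0.45,0.18,0.33],[0.5,0.18,0.33],[0.42,0.18,0.3]):
    print(s,p,bot.inverse_kinematics(p,Rt([0,s,0],[0,0,-1])))
# place pose & pick pose
th=np.radians(40)
for s in (1,-1):
  print(s,"place",bot.inverse_kinematics([0.45+.152*np.cos(th)+.017*np.sin(th),.185,.047+.152*np.sin(th)-.017*np.cos(th)],Rt([0,s,0],[np.sin(th),0,-np.cos(th)])))
  print(s,"pick",bot.inverse_kinematics([0.64,-.166,.039],Rt([0.08*s,s,0],[0,0,-1])))
  print(s,"push",bot.inverse_kinematics([0.395,-.146,.058],Rt([0.08*s,s,0],[0,0,-1])))
E
```

```text
cam in tool [-0.0004 -0.0803 -0.1696]
cam axes in tool (cols x,y,z)
 [[ 1.     -0.0001 -0.0011]
 [ 0.0004  0.9594  0.282 ]
 [ 0.001  -0.282   0.9594]]
[[ 0.3717  0.9284 -0.0003]
 [ 0.9284 -0.3717 -0.0005]
 [-0.0006 -0.0001 -1.    ]] [ 0.9799  0.1586  1.5974 -0.      1.3862 -0.2101]
1 [0.45, 0.18, 0.33] [ 0.1305 -0.1324  1.6658 -0.      1.6083 -1.4403]
1 [0.5, 0.18, 0.33] [ 0.118  -0.0068  1.5466 -0.      1.6018 -1.4528]
1 [0.42, 0.18, 0.3] [ 0.1394 -0.2025  1.7849 -0.      1.5592 -1.4314]
-1 [0.45, 0.18, 0.33] [ 0.1305 -0.1324  1.6658 -0.      1.6083  1.7013]
-1 [0.5, 0.18, 0.33] [ 0.118  -0.0068  1.5466 -0.      1.6018  1.6888]
-1 [0.42, 0.18, 0.3] [ 0.1394 -0.2025  1.7849 -0.      1.5592  1.7102]
1 place [ 0.1694 -0.0699  2.1725 -0.3095  0.3638 -1.1501]
1 pick [-0.4361  0.5504  1.4635 -0.      1.1277 -1.9271]
1 push [-0.6428 -0.0529  2.1525 -0.      1.042  -2.1337]
-1 place [ 0.1694 -0.0699  2.1725 -0.3095  0.3638  1.9915]
-1 pick [-0.4361  0.5504  1.4635 -0.      1.1277  1.2145]
-1 push [-0.6428 -0.0529  2.1525 -0.      1.042   1.0079]
```

```bash
python3 - <<'E'
from h import *
import cv2
rot=Rt([0,1,0],[0,0,-1])
bot.line_to([0.30,0.40,0.34],max_speed=0.35)
import pickle
for i,p in enumerate([[0.60,0.235,0.30],[0.60,0.125,0.30]]):
    bot.goto(p,rot) 
    c=bot.read_camera("wrist"); pickle.dump(c,open(f"w{i}.pkl","wb"))
    cv2.imwrite(f"pics/w{i}.png",c["pixels"]); print(bot.current_clock(),bot.current_ee_pos())
E
```

```text
2.375 [0.5992 0.2365 0.3002]
2.9417 [0.5998 0.126  0.3004]
```

View pics/w0.png

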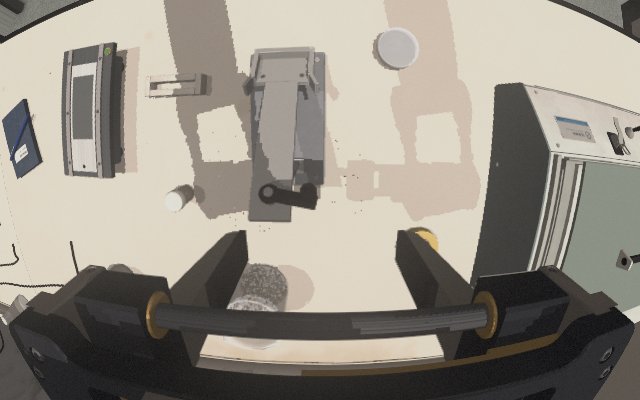

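View pics/w1.png

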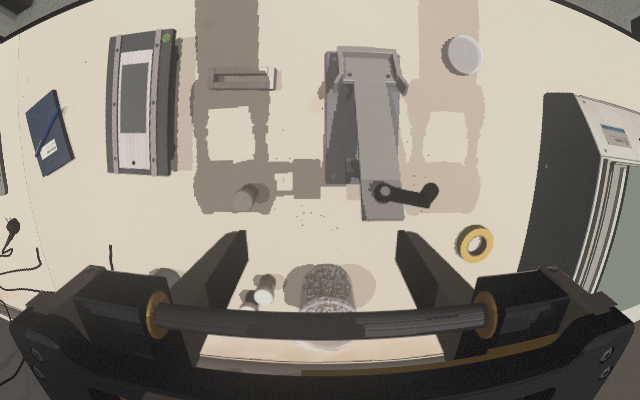

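Both wrist pictures show the whole stand. In w0 the face top is near (270,220), the pivot at (268,192) and the ledge near (285,60). In w1 the face top is near (380,218), the pivot at (384,191) and the ledge near (367,55).

```bash
python3 - <<'E'
import cv2
a=cv2.imread("pics/w0.png");b=cv2.imread("pics/w1.png")
cv2.imwrite("pics/w0s.png",cv2.resize(a[35:230,230:340],None,fx=3,fy=3,interpolation=cv2.INTER_CUBIC))
cv2.imwrite("pics/w1s.png",cv2.resize(b[35:230,310:450],None,fx=3,fy=3,interpolation=cv2.INTER_CUBIC))
cv2.imwrite("pics/w1b.png",cv2.resize(b[20:185,95:195],None,fx=3.5,fy=3.5,interpolation=cv2.INTER_CUBIC))
E
```

```text
(no output)
```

View pics/w0s.png

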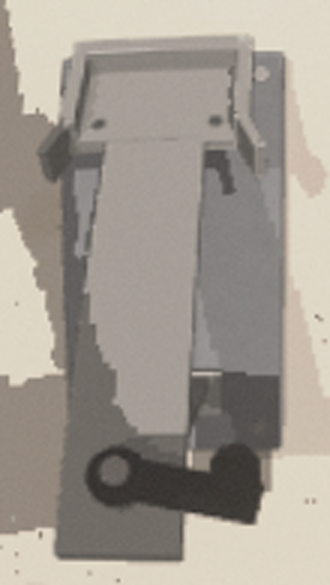

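View pics/w1s.png

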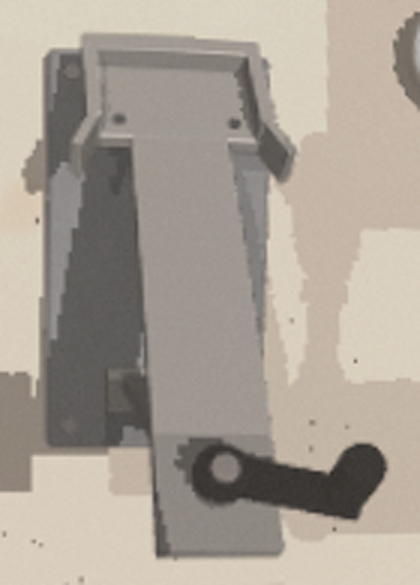

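View pics/w1b.png

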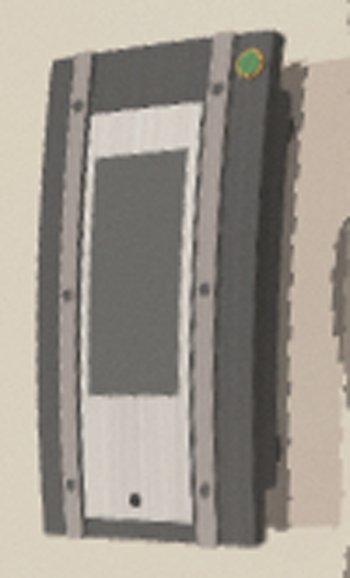

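```bash
python3 - <<'E'
from h import *
import pickle
A=pickle.load(open("w0.pkl","rb"));B=pickle.load(open("w1.pkl","rb"))
def z(p,s,ou,ov): return (p[0]+.5)/s-.5+ou,(p[1]+.5)/s-.5+ov
a=lambda p: wray(A,*z(p,3,230,35)); b=lambda p: wray(B,*z(p,3,310,35))
P=dict(piv=((114,470),(225,467)),boltR=((98,124),(119,119)),boltL=((215,121),(234,123)),topR=((57,558),(157,556)),topL=((182,558),(281,553)),
 stepR=((104,143),(134,139)),stepL=((201,139),(231,139)),ledR=((90,68),(104,66)),ledL=((235,68),(238,73)),knobtop=((236,462),(363,462)))
for k,(p,q) in P.items():
    X,e=tri(a(p),b(q)); print(k,X,np.round(e,4))
for n,r in [("baseLn",a((285,55))),("baseLf",a((283,447))),("baseRn",b((47,52))),("baseRf",b((47,445)))]: print(n,plane(r,0.014))
g=lambda p: wray(B,*z(p,3.5,95,20))
for n,p,zz in [("bNL",(282,34),.056),("bNR",(53,60),.056),("bFR",(44,541),.056),("bFL",(263,543),.056),("hole",(135,500),.06),("pFL",(190,519),.06),("pFR",(86,519),.06),("pNR",(92,113),.06),("pNL",(198,99),.06),("bed FL low..",(0,0),.06)]:
    print(n,plane(g(p),zz))
E
```

```text
piv [0.594  0.1852 0.1891] [0. 0.]
boltR [0.4729 0.1604 0.0707] [0.0001 0.0001]
boltL [0.4727 0.2104 0.069 ] [0.0002 0.0002]
topR [0.624  0.1645 0.1889] [0. 0.]
topL [0.6233 0.206  0.1892] [0.0001 0.0001]
stepR [0.4826 0.1655 0.0839] [0.0001 0.0001]
stepL [0.4818 0.2057 0.0851] [0.0005 0.0005]
ledR [0.4469 0.1549 0.0603] [0.001 0.001]
ledL [0.4455 0.2178 0.0433] [0.0002 0.0002]
knobtop [0.5869 0.2247 0.2079] [0.0003 0.0003]
baseLn [0.4337 0.2405 0.014 ]
baseLf [0.629 0.24  0.014]
baseRn [0.4331 0.1308 0.014 ]
baseRf [0.6292 0.1309 0.014 ]
bNL [ 0.3905 -0.0827  0.056 ]
bNR [ 0.3782 -0.2048  0.056 ]
bFR [ 0.5998 -0.2238  0.056 ]
bFL [ 0.6044 -0.1001  0.056 ]
hole [ 0.5825 -0.1627  0.06  ]
pFL [ 0.5921 -0.1338  0.06  ]
pFR [ 0.5898 -0.1925  0.06  ]
pNR [ 0.4094 -0.1773  0.06  ]
pNL [ 0.4134 -0.1204  0.06  ]
bed FL low.. [ 0.3411 -0.2381  0.06  ]
```

Independent measurements agree that the stand yaw is about 0, its face centre line is at y≈0.185 and the rest origin is at x≈0.4485. The stand base isn't centred on its own origin, so I rely on the face, pivot and ledge points directly. The panel foot is at (0.4125,−0.1487) with yaw −0.081, and its head is about 10 mm inside the far edge. Now I'll push.

```bash
python3 - <<'E'
from h import *
import cv2
yaw=-0.081;u=np.array([np.cos(yaw),np.sin(yaw),0]);n=np.array([-u[1],u[0],0])
rot=Rt(n,[0,0,-1]); F=np.array([.4125,-.1487,0])
def P(s,z): p=F+u*s;p[2]=z;return p
bot.set_gripper(0.0,20)
bot.goto(P(-.022,.13),rot)
bot.line_to(P(-.022,.0577),rot,max_speed=.12)
f0=np.array(bot.current_contact_force());print(f0,bot.current_ee_pos(),bot.current_opening())
bot.line_to(P(0.03,.0577),max_speed=.06)
print(bot.current_contact_force()-f0,bot.current_ee_pos())
bot.line_to(P(0.062,.0577),max_speed=.05)
print(bot.current_contact_force()-f0,bot.current_ee_pos(),bot.current_clock())
for m in ("top","side","wrist"):
    c=bot.read_camera(m);cv2.imwrite(f"pics/{m}1.png",c["pixels"])
t=cv2.imread("pics/top1.png");cv2.imwrite("pics/t1b.png",cv2.resize(t[110:275,370:460],None,fx=3.5,fy=3.5,interpolation=cv2.INTER_CUBIC))
t=cv2.imread("pics/side1.png");cv2.imwrite("pics/s1b.png",cv2.resize(t[225:340,290:445],None,fx=5,fy=5,interpolation=cv2.INTER_CUBIC))
E
```

```text
[-0.7082  0.1632  0.3645] [ 0.391  -0.1469  0.0579] 0.003522224442661741
[ 1.0794 -0.4485  0.0711] [ 0.4424 -0.1511  0.0576]
[ 0.0832 -0.4311  0.2881] [ 0.4744 -0.1537  0.0577] 8.275
```

View pics/t1b.png

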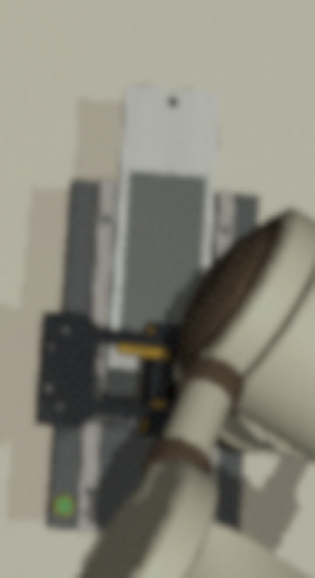

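View pics/s1b.png

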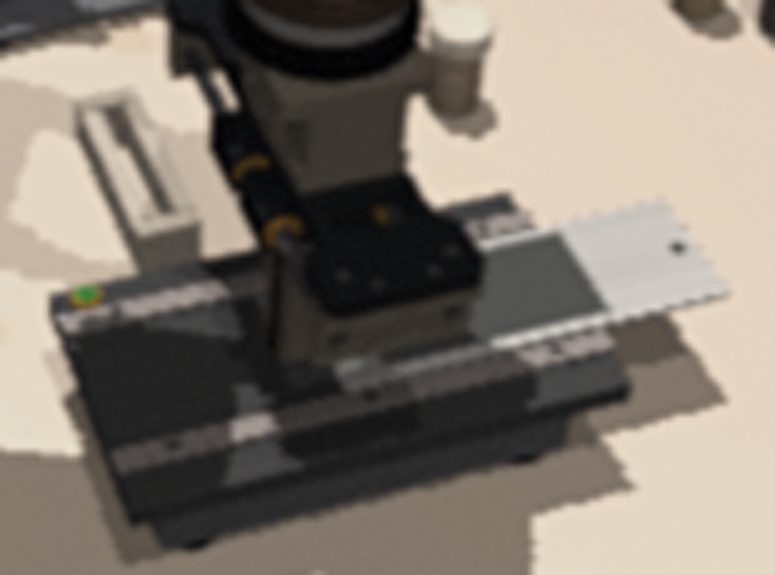

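View pics/wrist1.png

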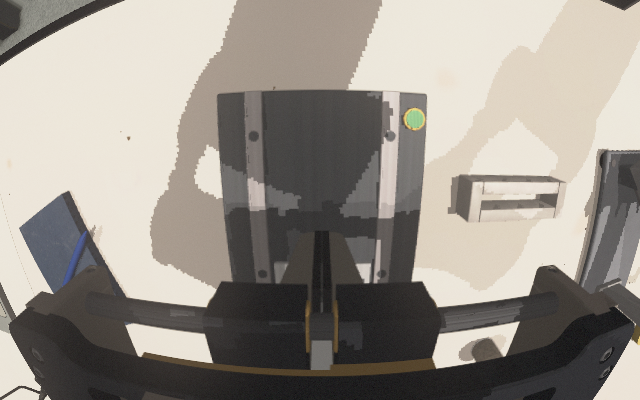

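The panel slid out and lies flat, with its hole mark at about (173,102) in the top crop and (678,247) in the side crop. I'll measure the overhang.

```bash
python3 - <<'E'
from h import *
T,S=cams()
def z(p,s,ou,ov): return (p[0]+.5)/s-.5+ou,(p[1]+.5)/s-.5+ov
yaw=-.081;u=np.array([np.cos(yaw),np.sin(yaw)]);n=np.array([-u[1],u[0]]);E0=np.array([.602,-.1638])
for k,a,b in [("hole",(173,102),(678,247)),("FL",(127,90),(665,203)),("FR",(217,97),(728,295)),("filmFL",(131,173),(560,235)),("filmFR",(210,180),(607,310))]:
    X,e=tri(ray(T,*z(a,3.5,370,110)),ray(S,*z(b,5,290,225))); Q=plane(ray(T,*z(a,3.5,370,110)),.06)
    print(k,X,np.round(e,4),"past edge mm",1e3*((X[:2]-E0)@u),1e3*((Q[:2]-E0)@u),"lat",1e3*((X[:2]-E0)@n))
E
```

```text
hole [ 0.6561 -0.1676  0.0627] [0.0001 0.0001] past edge mm 54.26829652027967 54.81940514050263 lat 0.5765689056616491
FL [ 0.6658 -0.1399  0.0605] [0.002 0.002] past edge mm 61.6142190656734 59.81349824102116 lat 28.99870842764245
FR [ 0.6615 -0.1973  0.0592] [0.0012 0.0012] past edge mm 61.96937705537012 60.63107281333709 lat -28.56630569662011
filmFL [ 0.6113 -0.1408  0.0616] [0.0008 0.0008] past edge mm 7.4115212073294945 6.9910144791718185 lat 23.648087329947604
filmFR [ 0.6059 -0.1895  0.0645] [0.0003 0.0003] past edge mm 5.940630249014618 7.095381055736071 lat -25.339828970193782
```

The head is 62 mm past the edge and the coating boundary 7 mm past it, so the margin is fully out and the panel is still below the tip limit. Next I back off and grasp the margin at panel x≈63.

```bash
python3 - <<'E'
from h import *
import cv2
yaw=-0.081;u=np.array([np.cos(yaw),np.sin(yaw),0]);n=np.array([-u[1],u[0],0])
rot=Rt(n,[0,0,-1]); G=np.array([.6637,-.1686,0])-u*.027
def at(z): return [G[0],G[1],z]
p=np.array(bot.current_ee_pos())
bot.line_to(p-u*.008,max_speed=.05)
q=p-u*.008; q[2]=.15
bot.line_to(q,max_speed=.25)
bot.set_gripper(1.0,40)
bot.line_to(at(.15),rot,max_speed=.3)
bot.line_to(at(.085),rot,max_speed=.15)
print(bot.current_clock(),bot.current_ee_pos())
for m in ("top","side","wrist"):
    c=bot.read_camera(m);cv2.imwrite(f"pics/{m}2.png",c["pixels"])
t=cv2.imread("pics/side2.png");cv2.imwrite("pics/s2b.png",cv2.resize(t[205:340,290:445],None,fx=4,fy=4,interpolation=cv2.INTER_CUBIC))
E
```

```text
12.025 [ 0.6367 -0.1666  0.0858]
```

View pics/s2b.png

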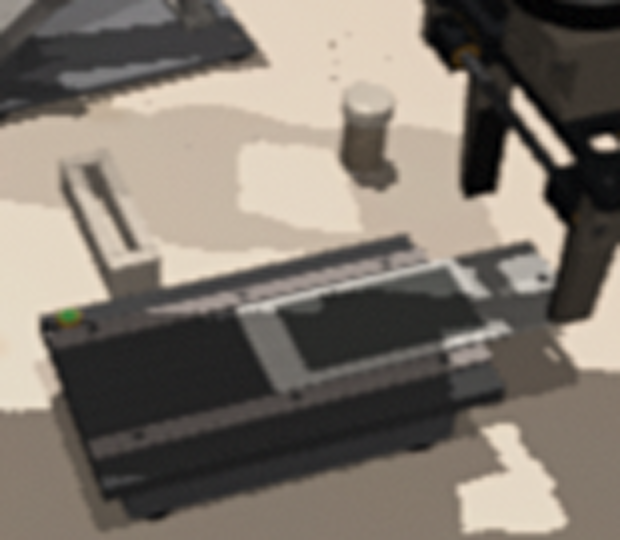

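View pics/wrist2.png

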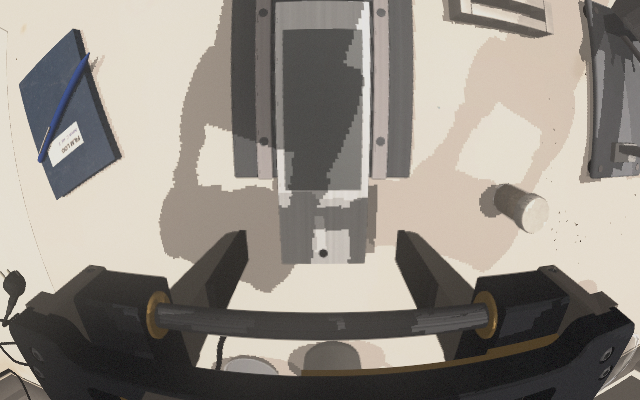

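The wrist view shows the panel centred between the fingers: hole at (323,253), film edge at row 191, head at row 263, slab edge at row 178. I'll check it numerically.

```bash
python3 - <<'E'
from h import *
c=bot.read_camera("wrist")
p=np.array(bot.current_ee_pos());Tm=Ro.from_rotvec(bot.current_tool_rot()).as_matrix()
for k,q,z in [("hole",(323,253),.06),("headL",(367,263),.06),("headR",(282,263),.06),("filmL",(364,191),.06),("filmR",(282,191),.06),("slab",(250,178),.056)]:
    X=plane(wray(c,*q),z); print(k,X,"tool xy",1e3*(Tm.T@(X-p))[:2])
E
```

```text
hole [ 0.6553 -0.1677  0.06  ] tool xy [ 0.6575 17.5643]
headL [ 0.6663 -0.1367  0.06  ] tool xy [32.425  25.9965]
headR [ 0.6613 -0.1978  0.06  ] tool xy [-28.8612  25.929 ]
filmL [ 0.6124 -0.137   0.06  ] tool xy [ 27.699 -27.716]
filmR [ 0.608 -0.191  0.06 ] tool xy [-26.4727 -27.7117]
slab [ 0.5982 -0.2125  0.056 ] tool xy [-48.6348 -35.7984]
```

Numbers agree: head 26 mm ahead, film 28 mm behind and the panel 1 mm off centre. I'll descend, grip and lift.

```bash
python3 - <<'E'
from h import *
import cv2
p=np.array(bot.current_ee_pos());Tm=Ro.from_rotvec(bot.current_tool_rot()).as_matrix()
p=p+Tm[:,0]*.001; p[2]=.0392
bot.line_to(p,max_speed=.12)
bot.set_gripper(0.0,45)
print("op",bot.current_opening(),bot.current_contact_force(),bot.current_clock())
p[2]=.075;bot.line_to(p,max_speed=.08);bot.hold(.1)
print("op",bot.current_opening(),bot.current_contact_force(),bot.current_ft_torque(),bot.current_clock())
p[2]=.17;bot.line_to(p,max_speed=.2)
for m in ("top","side","wrist"):
    c=bot.read_camera(m);cv2.imwrite(f"pics/{m}3.png",c["pixels"])
t=cv2.imread("pics/side3.png");cv2.imwrite("pics/s3b.png",cv2.resize(t[145:340,290:465],None,fx=3,fy=3,interpolation=cv2.INTER_CUBIC))
E
```

```text
op 0.6396916493624725 [-0.7318  0.3643  1.2896] 13.3667
op 0.6424163044810413 [ 0.2892  0.7701 -0.8888] [-0.0132 -0.0869 -0.0243] 14.0667
```

View pics/s3b.png

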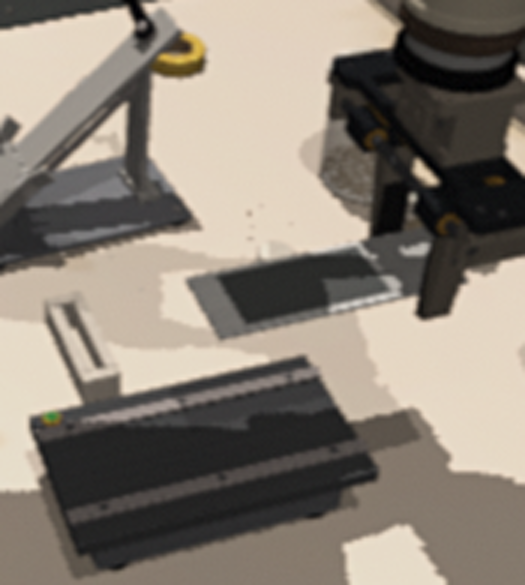

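View pics/wrist3.png

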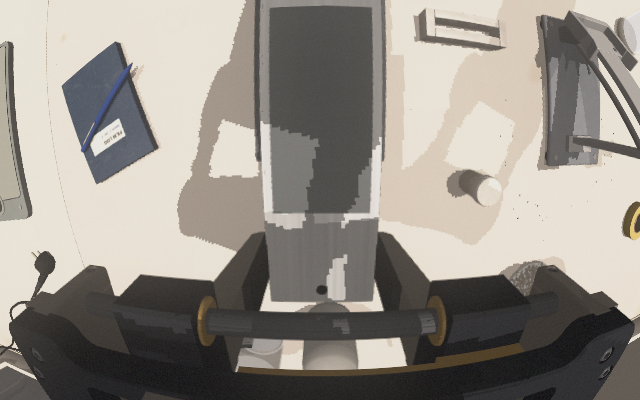

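The panel is gripped on the bare margin and lifted, roughly level. I'll check its pitch in the hand from its apparent width at each end of the film.

```bash
python3 - <<'E'
from h import *
c=bot.read_camera("wrist")
p=np.array(bot.current_ee_pos());Tm=Ro.from_rotvec(bot.current_tool_rot()).as_matrix()
for k,a,b in [("filmhead",(261,212),(380,212)),("filmfoot",(270,7),(374,7))]:
    o,d1=wray(c,*a);_,d2=wray(c,*b); 
    d1=Tm.T@d1;d2=Tm.T@d2;o2=Tm.T@(o-p)
    w=d2/d2[2]-d1/d1[2]; dep=.060/abs(w[0]); X=o2+dep*(d1/d1[2]+d2/d2[2])/2; print(k,"tool mm",1e3*X)
T,S=cams()
# top/side
import cv2
t=T["pixels"];cv2.imwrite("pics/t3b.png",cv2.resize(t[100:275,350:460],None,fx=3.4,fy=3.4,interpolation=cv2.INTER_CUBIC))
E
```

```text
filmhead tool mm [ -0.7362 -30.5547 -23.4007]
filmfoot tool mm [   0.1115 -143.2736    9.0207]
```

View pics/t3b.png

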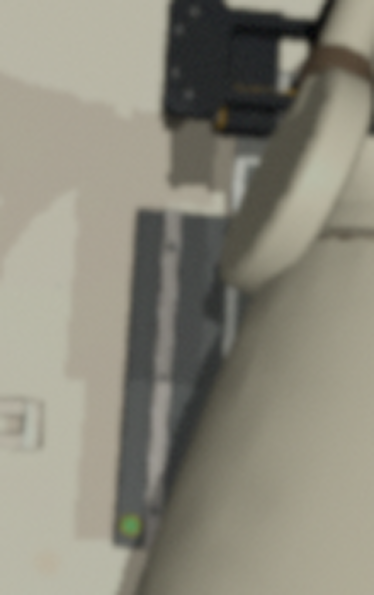

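```bash
python3 - <<'E'
import cv2
t=cv2.imread("pics/wrist3.png");cv2.imwrite("pics/w3b.png",cv2.resize(t[0:310,230:420],None,fx=1.9*2/2,fy=1.9,interpolation=cv2.INTER_CUBIC))
cv2.imwrite("pics/w3c.png",cv2.resize(t[0:60,235:405],None,fx=4.5,fy=4.5,interpolation=cv2.INTER_CUBIC))
cv2.imwrite("pics/w3d.png",cv2.resize(t[180:310,240:400],None,fx=4.5,fy=4.5,interpolation=cv2.INTER_CUBIC))
t=cv2.imread("pics/side3.png");cv2.imwrite("pics/s3c.png",cv2.resize(t[210:270,340:460],None,fx=6.5,fy=6.5,interpolation=cv2.INTER_CUBIC))
E
```

```text
(no output)
```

View pics/w3c.png

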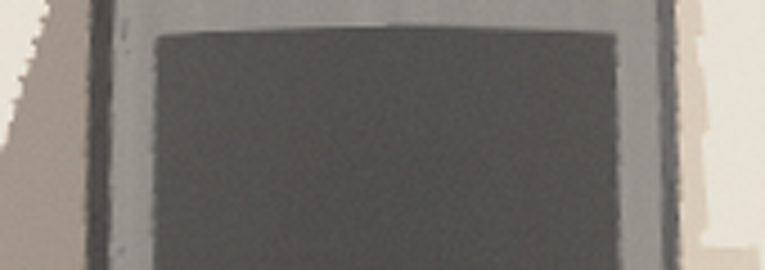

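View pics/w3d.png

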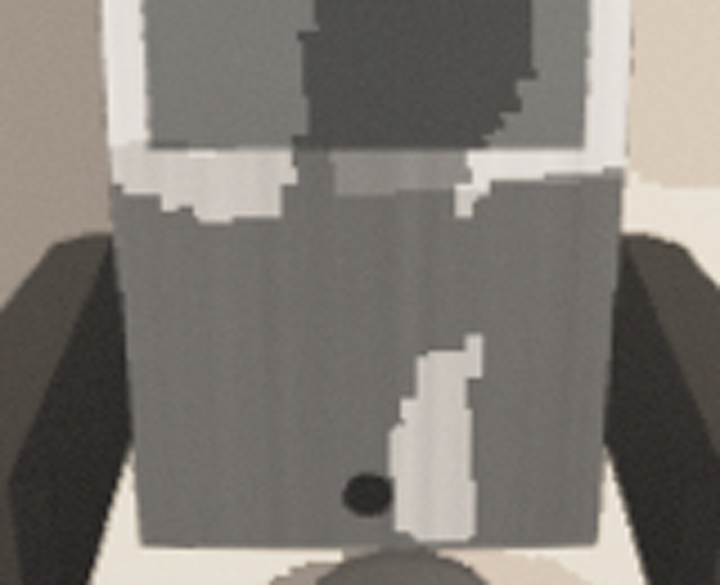

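View pics/s3c.png

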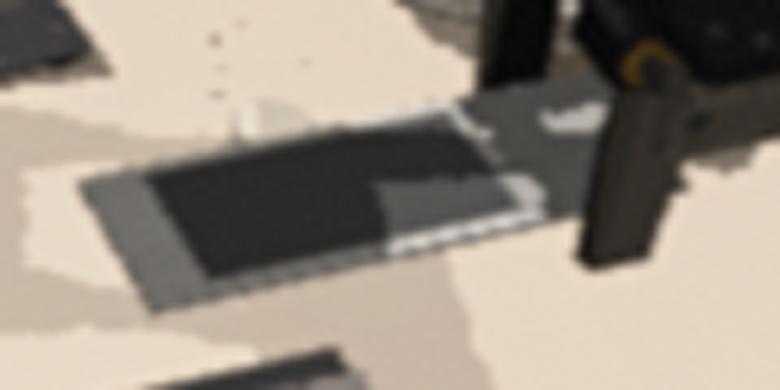

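The dark side bands in that picture are the slab behind the panel. Visually the film is inset, so I'll use the true panel edges.

```bash
python3 - <<'E'
from h import *
c=bot.read_camera("wrist")
p=np.array(bot.current_ee_pos());Tm=Ro.from_rotvec(bot.current_tool_rot()).as_matrix()
for k,a,b in [("head",(271.2,300.5),(372.3,300.5)),("filmhead",(264,213),(379.3,213)),("filmfoot",(259.9,7.5),(381,7.5))]:
    o,d1=wray(c,*a);_,d2=wray(c,*b); 
    d1=Tm.T@d1;d2=Tm.T@d2;o2=Tm.T@(o-p)
    w=d2/d2[2]-d1/d1[2]; dep=.060/abs(w[0]); X=o2+dep*(d1/d1[2]+d2/d2[2])/2; print(k,"tool mm",1e3*X)
T,S=cams()
def z(p,s,ou,ov): return (p[0]+.5)/s-.5+ou,(p[1]+.5)/s-.5+ov
# side: panel foot corners; film-head line on edge; intersect with panel vertical plane thru each edge -> height
yaw=-.081;u=np.array([np.cos(yaw),np.sin(yaw),0]);n=np.array([-u[1],u[0],0]);Q=p
for k,q,l in [("footL",(82,183),.03),("footR",(150,312),-.03),("filmHR",(525,225),-.03),("filmHL",(462,103),.03)]:
    o,d=ray(S,*z(q,6.5,340,210)); s=((Q+n*l-o)@n)/(d@n); X=o+d*s; print(k,X,"tool",1e3*(Tm.T@(X-p)))
E
```

```text
head tool mm [ -0.0867  26.9964 -17.988 ]
filmhead tool mm [ -0.1425 -28.4282 -18.6987]
filmfoot tool mm [  -0.7117 -134.2913  -16.6137]
footL [ 0.4899 -0.1236  0.1851] tool [  30.011  -150.3598  -15.9711]
footR [ 0.4828 -0.1832  0.1858] tool [ -29.9886 -152.6575  -16.705 ]
filmHR [ 0.6045 -0.1931  0.1882] tool [-29.9882 -30.4764 -19.2282]
filmHL [ 0.6196 -0.1341  0.1863] tool [ 30.0106 -20.2082 -17.405 ]
```

The panel is level to about 1° in the hand, its foot 152 mm behind the grip. Now transit to above the stand, tilted 40°.

```bash
cat >> h.py <<'E'
th=np.radians(40); RX=np.array([np.cos(th),0,np.sin(th)]);RZ=np.array([-np.sin(th),0,np.cos(th)]);RY=np.array([0,1.,0])
O=np.array([.4485,.1853,.047])
def rest(x,y,z): return O+RX*x/1e3+RY*y/1e3+RZ*z/1e3
def torest(p): p=np.array(p)-O; return 1e3*np.array([p@RX,p@RY,p@RZ])
ROTP=Rt([0,1,0],-RZ)
E
python3 - <<'E'
from h import *
import cv2
print(bot.inverse_kinematics(rest(160,0,60),ROTP),bot.inverse_kinematics(rest(160,0,-16),ROTP))
p=np.array(bot.current_ee_pos());p[2]=.25
bot.line_to(p,max_speed=.25)
bot.line_to([.60,.02,.30],Rt([0,1,0],[0.35,0,-1]),max_speed=.25)
bot.line_to(rest(160,0,60),ROTP,max_speed=.25)
bot.line_to(rest(160,0,12),max_speed=.12)
bot.hold(.1)
print(bot.current_clock(),torest(bot.current_ee_pos()),bot.current_opening(),bot.current_contact_force())
for m in ("top","side","wrist"):
    c=bot.read_camera(m);cv2.imwrite(f"pics/{m}4.png",c["pixels"])
t=cv2.imread("pics/side4.png");cv2.imwrite("pics/s4b.png",cv2.resize(t[90:250,240:400],None,fx=3.7,fy=3.7,interpolation=cv2.INTER_CUBIC))
t=cv2.imread("pics/top4.png");cv2.imwrite("pics/t4b.png",cv2.resize(t[120:260,200:320],None,fx=4,fy=4,interpolation=cv2.INTER_CUBIC))
E
```

```text
[ 0.1917 -0.3061  2.2278 -0.2391  0.5436 -1.2176] [ 0.1685 -0.0708  2.1595 -0.2973  0.3769 -1.1637]
18.325 [161.1036  -0.0638  12.6123] 0.6367868451621704 [-0.1198 -0.4618 -1.5021]
```

View pics/s4b.png

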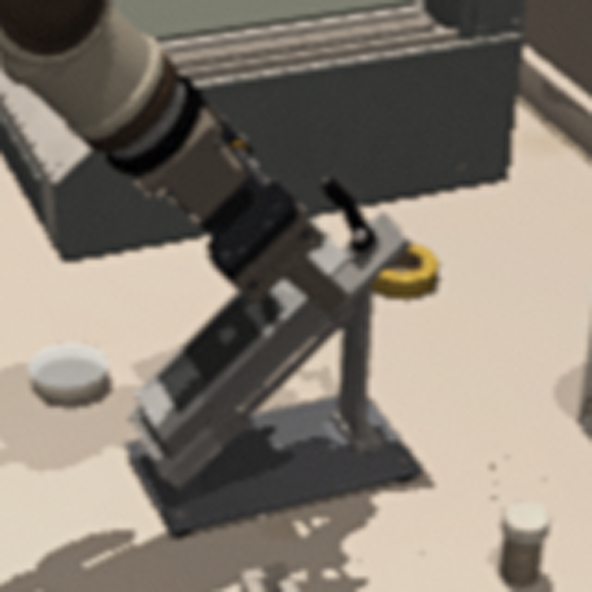

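View pics/wrist4.png

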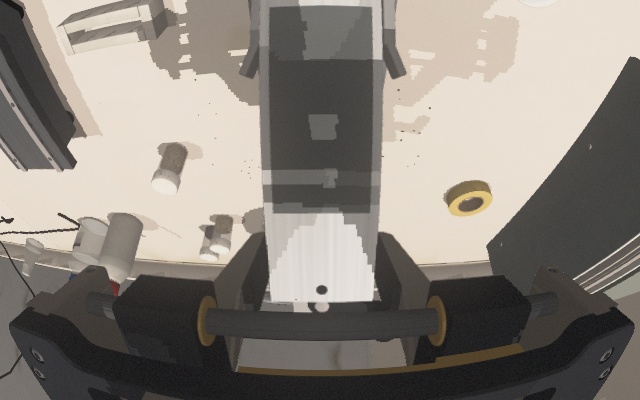

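View pics/t4b.png

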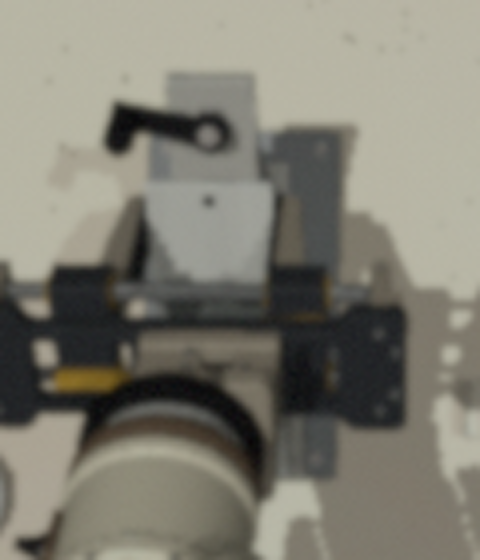

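The panel is centred over the face, with the splayed cheeks symmetric at columns 240 and 400 and the catch clear of it. I'll lower it along the normal until contact.

```bash
python3 - <<'E'
from h import *
f0=np.array(bot.current_contact_force())
bot.line_to(rest(160,0,-11),max_speed=.08)
for z in np.arange(-12,-23,-1.0):
    bot.line_to(rest(160,0,z),max_speed=.03)
    f=np.array(bot.current_contact_force())-f0; print(z,torest(bot.current_ee_pos()),"n",f@RZ,"x",f@RX,"y",f[1],bot.current_ft_torque())
    if f@RZ>3: break
print(bot.current_clock())
E
```

```text
-12.0 [160.2938   0.1134 -11.7252] n -1.3134160105275638 x -1.3708551946490033 y 0.30269744605623256 [0.035  0.3973 0.0336]
-13.0 [160.0084   0.01   -12.9584] n -1.2826361886597177 x -0.8219005698205893 y 1.0606072420963857 [ 0.0194  0.3715 -0.0656]
-14.0 [159.9597  -0.0155 -14.0523] n -1.1076102598572426 x -1.2369295577506274 y 0.5580339827022004 [ 0.0397  0.4582 -0.0207]
-15.0 [159.9711  -0.0155 -15.0558] n -0.6500070652919994 x -0.22951728520765763 y 0.32349594586634256 [0.0616 0.4279 0.0187]
-16.0 [160.0279   0.0245 -15.3699] n 14.505580715214151 x -3.693870451379346 y -0.4288953928529347 [-0.3727  0.9265 -0.3422]
20.1667
```

Contact came at z≈−15.3, as expected. Next I ease off slightly and slide down-slope until the foot meets the ledge.

```bash
python3 - <<'E'
from h import *
import cv2
bot.line_to(rest(160,0,-15.2),max_speed=.03)
f0=np.array(bot.current_contact_force()); print("base n",f0@RZ,"x",f0@RX)
for x in [158,156,155,154,153,152,151,150,149,148]:
    bot.line_to(rest(x,0,-15.2),max_speed=.03)
    f=np.array(bot.current_contact_force()); print(x,torest(bot.current_ee_pos()),"n",f@RZ,"x",f@RX,"y",f[1])
    if f@RX-f0@RX>5: break
print(bot.current_clock())
for m in ("side","wrist"):
    c=bot.read_camera(m);cv2.imwrite(f"pics/{m}5.png",c["pixels"])
t=cv2.imread("pics/side5.png");cv2.imwrite("pics/s5b.png",cv2.resize(t[130:240,265:365],None,fx=5,fy=5,interpolation=cv2.INTER_CUBIC))
E
```

```text
base n 0.1342047139196556 x -0.8987539548657676
158 [158.0801   0.0314 -15.2087] n 0.5316967469734437 x -0.48225057947806793 y 0.728205596297439
156 [155.8587   0.0074 -15.2048] n 1.6878067162423547 x -0.5322842934671633 y -0.06426575623411554
155 [154.8471   0.0067 -15.2085] n 1.1291232266163616 x -0.8890576512210817 y 0.6094057191510438
154 [153.8589  -0.0062 -15.218 ] n 0.9220293710417086 x -0.831763984728731 y -0.008621330438935267
153 [152.8465  -0.0209 -15.2098] n 0.6335218378886226 x -0.545375454067962 y 0.9788159375909684
152 [151.837   -0.0284 -15.2296] n 0.7894499276631602 x -0.023666300341496284 y -0.9603572838070975
151 [151.6756   0.0216 -15.0949] n -0.5141574394624834 x 1.734278149030915 y -0.7479460198687101
150 [151.6221   0.1132 -14.9052] n -0.3306059726146825 x 4.402930813122623 y -0.2832893303729562
22.4167
```

View pics/s5b.png

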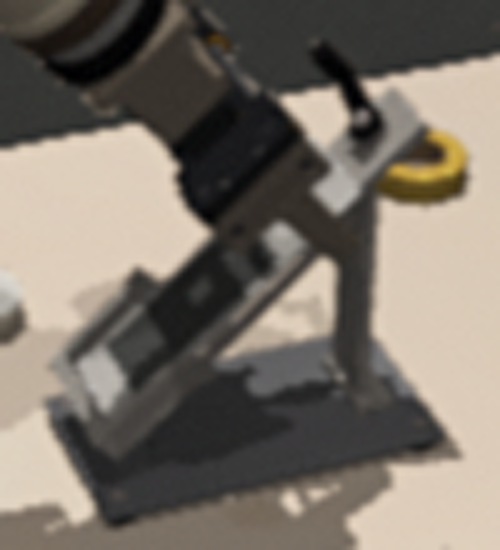

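View pics/wrist5.png

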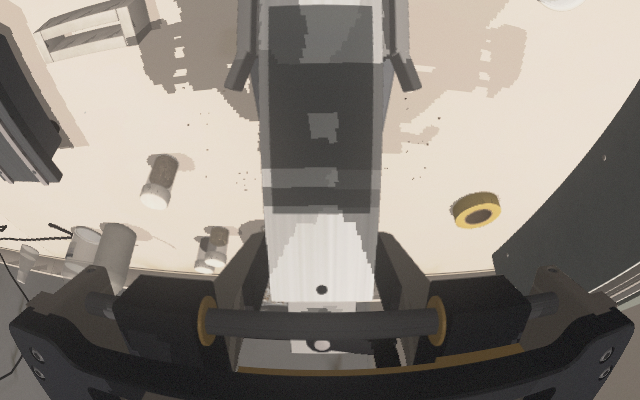

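The foot met the ledge at x≈151.7, where 152–153 was expected. I'll seat it lightly onto the face, then open and withdraw straight out along the normal.

```bash
python3 - <<'E'
from h import *
import cv2
bot.line_to(rest(150.8,0,-15.8),max_speed=.03)
f=np.array(bot.current_contact_force()); print("n",f@RZ,"x",f@RX,"y",f[1],torest(bot.current_ee_pos()))
bot.set_gripper(0.8); 
f=np.array(bot.current_contact_force()); print("open n",f@RZ,"x",f@RX,"y",f[1],torest(bot.current_ee_pos()))
p=torest(bot.current_ee_pos())
bot.set_gripper(1.0)
bot.line_to(rest(p[0],0,70),max_speed=.15)
bot.line_to(rest(90,0,120),max_speed=.3)
print(bot.current_clock())
for m in ("top","side","wrist"):
    c=bot.read_camera(m);cv2.imwrite(f"pics/{m}6.png",c["pixels"])
    import pickle; pickle.dump(c,open(f"c6{m}.pkl","wb"))
t=cv2.imread("pics/side6.png");cv2.imwrite("pics/s6b.png",cv2.resize(t[130:240,265:365],None,fx=5,fy=5,interpolation=cv2.INTER_CUBIC))
t=cv2.imread("pics/top6.png");cv2.imwrite("pics/t6b.png",cv2.resize(t[120:260,200:320],None,fx=4,fy=4,interpolation=cv2.INTER_CUBIC))
E
```

```text
n 9.522357609084818 x 2.5600127835920645 y -1.9342970768718943 [151.627    0.1233 -15.2977]
open n -0.02406099312129777 x 1.231768957503548 y 0.22379917854904602 [149.5832  -0.0669 -16.1047]
24.7833
```

View pics/s6b.png

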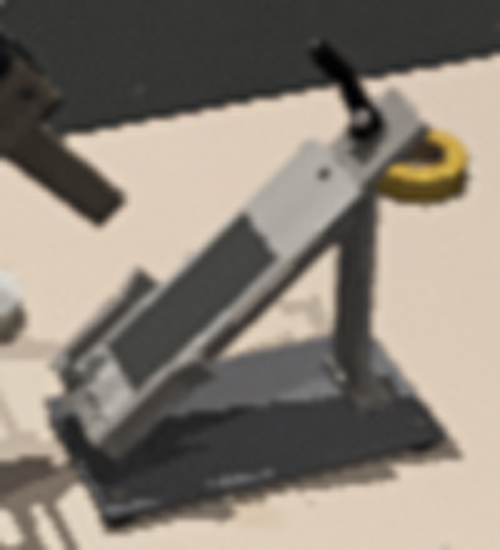

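View pics/wrist6.png

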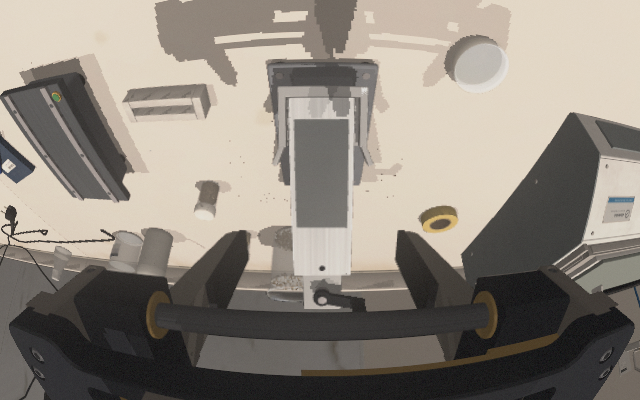

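View pics/t6b.png

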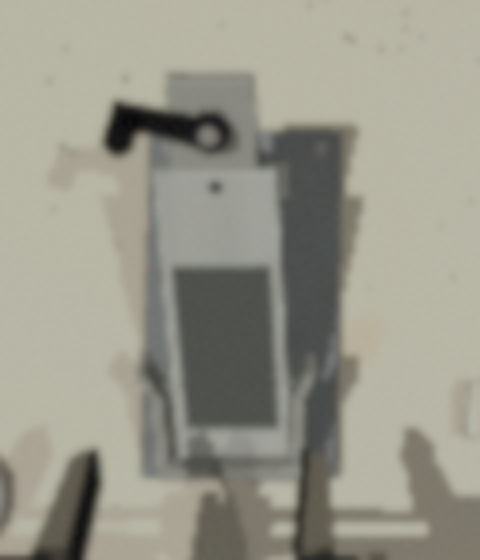

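The panel lies on the face between the cheeks. I'll check its seat numerically from the wrist picture (hole at (321,268), head near row 275).

```bash
python3 - <<'E'
from h import *
import pickle,cv2
c=pickle.load(open("c6wrist.pkl","rb"));T=pickle.load(open("c6top.pkl","rb"));S=pickle.load(open("c6side.pkl","rb"))
def rp(r,z):
    o,d=r; return o+d*((z/1e3-(o-O)@RZ)/(d@RZ))
for k,q in [("hole",(321,268)),("headR",(290,275)),("headL",(351,275)),("filmhR",(294.5,227)),("filmhL",(348.5,227)),("filmfR",(295,119)),("filmfL",(350,119)),("footR",(287,98)),("footL",(355,98))]:
    print(k,torest(rp(wray(c,*q),4)))
def z(p,s,ou,ov): return (p[0]+.5)/s-.5+ou,(p[1]+.5)/s-.5+ov
for k,a,b in [("hole",(215,186),(323,173)),("filmhL",(174,268),(247,214)),("filmhR",(270,267),(276,259)),("filmfL",(185,429),(113,345)),("filmfR",(277,427),(139,389))]:
    X,e=tri(ray(T,*z(a,4,200,120)),ray(S,*z(b,5,265,130))); print(k,torest(X),np.round(e,4))
t=c["pixels"];cv2.imwrite("pics/w6b.png",cv2.resize(t[50:320,240:400],None,fx=2.2*1,fy=2.2,interpolation=cv2.INTER_CUBIC))
E
```

```text
hole [169.8707  -0.9272   4.    ]
headR [178.8031 -33.9189   4.    ]
headL [178.7226  30.9672   4.    ]
filmhR [123.4795 -27.2386   4.    ]
filmhL [123.4557  26.4126   4.    ]
filmfR [ 18.1582 -24.6676   4.    ]
filmfL [18.1249 25.6603  4.    ]
footR [ -1.4232 -31.8426   4.    ]
footL [-1.4044 30.0752  4.    ]
hole [172.0097  -0.191    6.839 ] [0.0004 0.0004]
filmhL [125.1982  22.3737   5.9397] [0.0014 0.0014]
filmhR [125.0359 -25.0423   7.2895] [0.0004 0.0004]
filmfL [22.7846 23.2644  5.5035] [0.0028 0.0028]
filmfR [ 25.2913 -25.4518   9.3264] [0.0009 0.0009]
```

View pics/w6b.png

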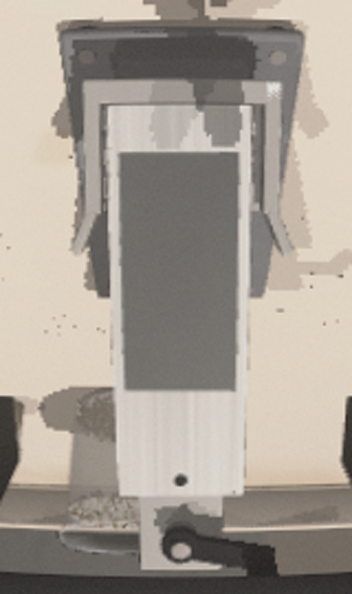

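The panel is home: foot at the ledge line, head at 179 and centred, with my origin estimate about 1 mm off along x. For the catch, I'll take the knob lightly between the fingers above the arm and swing it round the arc. First I check that the arc is feasible.

```bash
cat >> h.py <<'E'
PX,PY=204.0,0.0
def cpose(a,z=16,r=40):
    pos=rest(PX-r*np.sin(a),PY+r*np.cos(a),z)
    t=-( -np.cos(a)*RX - np.sin(a)*RY)   # tool x = -tangent
    return pos,Rt(t,-RZ)
E
python3 - <<'E'
from h import *
for a in [-.22,.2,.6,1,1.3,1.57]:
    print(a,bot.inverse_kinematics(*cpose(a)),bot.inverse_kinematics(*cpose(a,80)))
print(bot.current_joints())
E
```

```text
-0.22 [ 0.2499 -0.0656  2.0235 -0.3234  0.5238  0.6956] [ 0.2754 -0.2297  2.0652 -0.2938  0.6478  0.6699]
0.2 [ 0.2577 -0.0809  2.0612 -0.3454  0.505   0.3043] [ 0.2847 -0.2504  2.1039 -0.3101  0.6332  0.2733]
0.6 [ 0.2501 -0.103   2.1022 -0.3484  0.4848 -0.0958] [ 0.2773 -0.2793  2.1463 -0.3085  0.6183 -0.1313]
1 [ 0.2278 -0.1295  2.142  -0.3292  0.4657 -0.528 ] [ 0.2535 -0.3137  2.1874 -0.2873  0.6052 -0.5656]
1.3 [ 0.2028 -0.1499  2.1669 -0.2994  0.4544 -0.8732] [ 0.2264 -0.3398  2.2133 -0.259   0.5984 -0.9098]
1.57 [ 0.1762 -0.1665  2.1833 -0.2633  0.4479 -1.1961] [ 0.1972 -0.3608  2.2305 -0.2265  0.5954 -1.2296]
[ 0.2562 -0.6022  2.4182 -0.2689  0.6619 -1.1584]
```

```bash
python3 - <<'E'
from h import *
import cv2
bot.set_gripper(.5,6)
bot.line_to(rest(150,0,100),ROTP,max_speed=.3)
pos,r=cpose(-.22,80); bot.line_to(pos,r,max_speed=.15)
print(bot.current_clock(),bot.current_opening())
for m in ("top","wrist","side"):
    c=bot.read_camera(m);cv2.imwrite(f"pics/{m}7.png",c["pixels"])
    X=rest(PX-40*np.sin(-.22),PY+40*np.cos(-.22),36)
    if m=="wrist": print(wproj(c,X))
t=cv2.imread("pics/side7.png");cv2.imwrite("pics/s7b.png",cv2.resize(t[90:200,290:400],None,fx=5,fy=5,interpolation=cv2.INTER_CUBIC))
E
```

```text
28.0417 0.5009812304140828
(np.float64(322.63535412285177), np.float64(219.58017277720668))
```

View pics/wrist7.png

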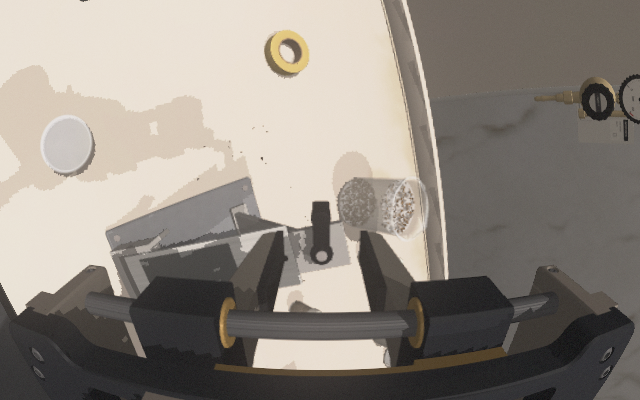

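View pics/s7b.png

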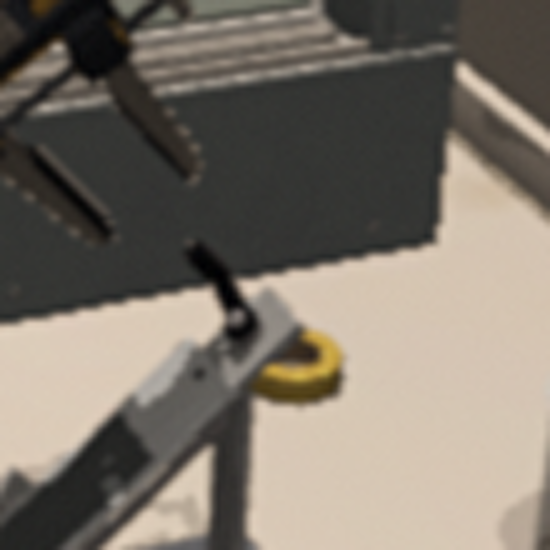

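The wrist view shows the knob between the fingers at (320,210) and the pivot at (321,256). The arm lines up with the tool's y axis, so its angle is about −0.22. I'll check the predicted pivot pixel.

```bash
python3 - <<'E'
from h import *
import cv2
c=bot.read_camera("wrist")
print("pivot",wproj(c,rest(PX,PY,12)),wproj(c,rest(PX,PY,15)),"knob36",wproj(c,rest(PX+40*np.sin(.22),40*np.cos(.22),36)),"k12",wproj(c,rest(PX+40*np.sin(.22),40*np.cos(.22),12)))
print(torest(bot.current_ee_pos()))
cv2.imwrite("pics/w7b.png",cv2.resize(c["pixels"][190:280,270:380],None,fx=6,fy=6,interpolation=cv2.INTER_CUBIC))
E
```

```text
pivot (np.float64(322.2604383877916), np.float64(253.58248573238984)) (np.float64(322.2698098342988), np.float64(255.16069662303738)) knob36 (np.float64(322.4267096559387), np.float64(219.60670768766897)) k12 (np.float64(322.3303939110566), np.float64(209.3189498873394))
[212.629   38.9949  79.9981]
```

View pics/w7b.png

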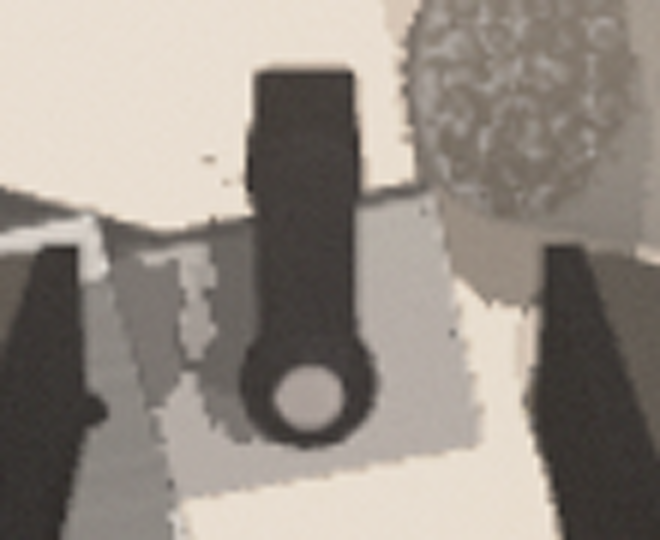

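The pivot and knob match the predictions to about 2 px. Descend, grip the knob, and swing along the arc.

```bash
python3 - <<'E'
from h import *
import cv2
pos,r=cpose(-.22,18); bot.line_to(pos,r,max_speed=.1)
f0=np.array(bot.current_contact_force())
bot.set_gripper(0,6)
print("op mm",bot.current_opening()*92,np.array(bot.current_contact_force())-f0,bot.current_clock())
for a in np.linspace(-.22,1.57,13)[1:]:
    pos,r=cpose(a,18); bot.line_to(pos,r,max_speed=.04)
    print(round(a,2),"op",round(bot.current_opening()*92,1),np.array(bot.current_contact_force())-f0)
print(torest(bot.current_ee_pos()),bot.current_clock())
for m in ("top","wrist","side"):
    c=bot.read_camera(m);cv2.imwrite(f"pics/{m}8.png",c["pixels"])
E
```

```text
op mm 14.776778302746175 [-1.8321  1.907   0.7442] 29.5833
-0.07 op 14.8 [-1.0623  1.9336  1.7817]
0.08 op 15.0 [-1.7409  3.0045  2.0446]
0.23 op 14.5 [-2.4462  3.5922  1.3865]
0.38 op 14.8 [-2.8176  2.73    1.179 ]
0.53 op 14.5 [-4.1635  2.8231  1.8468]
0.68 op 14.5 [-2.6713  2.058   1.5085]
0.82 op 15.0 [-3.0362  0.6106  2.5213]
0.97 op 14.5 [-2.4681  1.1832  1.3392]
1.12 op 14.7 [-2.6827  0.6639  1.2046]
1.27 op 14.7 [-2.5342  0.1517  1.4894]
1.42 op 14.7 [-1.5374  1.2067  1.0958]
1.57 op 14.8 [-3.306   0.2558  2.0626]
[164.0759   0.0301  18.0028] 33.1833
```

View pics/wrist8.png

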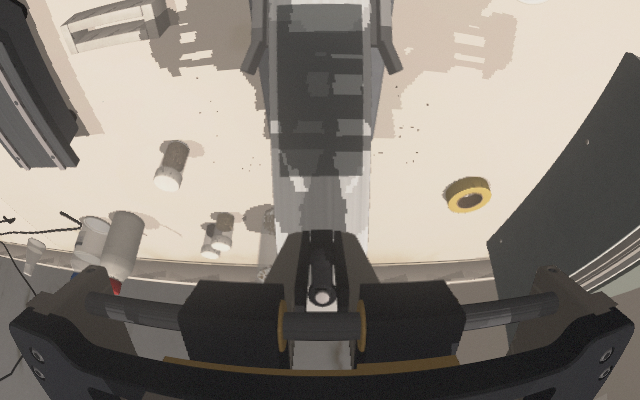

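The knob followed the arc with low forces, and the pivot is now in line at (322,297). I'll release, retreat along the normal and check the angle.

```bash
python3 - <<'E'
from h import *
import cv2,pickle
bot.set_gripper(.45)
bot.line_to(rest(164,0,85),max_speed=.15)
bot.line_to(rest(110,0,125),ROTP,max_speed=.25)
print(bot.current_clock())
for m in ("top","wrist","side"):
    c=bot.read_camera(m);cv2.imwrite(f"pics/{m}9.png",c["pixels"]);pickle.dump(c,open(f"c9{m}.pkl","wb"))
    if m=="wrist":
        cv2.imwrite("pics/w9b.png",cv2.resize(c["pixels"][200:310,270:380],None,fx=5,fy=5,interpolation=cv2.INTER_CUBIC))
        print([np.round(wproj(c,rest(*q)),1) for q in [(204,0,12),(164,0,36),(164,0,12),(157,0,12)]])
t=cv2.imread("pics/side9.png");cv2.imwrite("pics/s9b.png",cv2.resize(t[130:240,265:365],None,fx=5,fy=5,interpolation=cv2.INTER_CUBIC))
t=cv2.imread("pics/top9.png");cv2.imwrite("pics/t9b.png",cv2.resize(t[120:260,200:320],None,fx=4,fy=4,interpolation=cv2.INTER_CUBIC))
E
```

```text
34.9167
[array([321.8, 281.3]), array([321.8, 258.5]), array([321.8, 247.6]), array([321.8, 241.3])]
```

View pics/w9b.png

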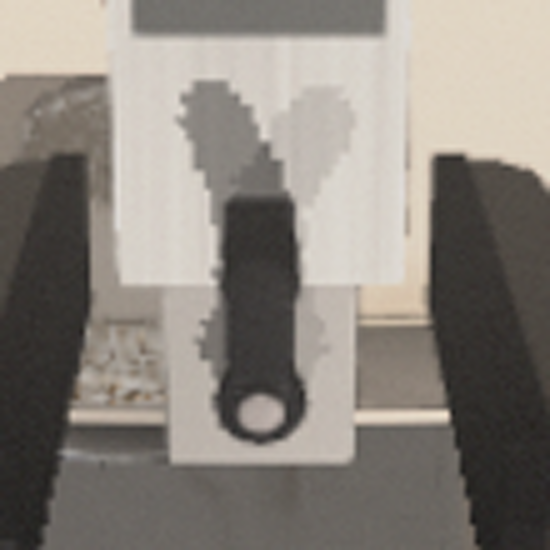

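View pics/s9b.png

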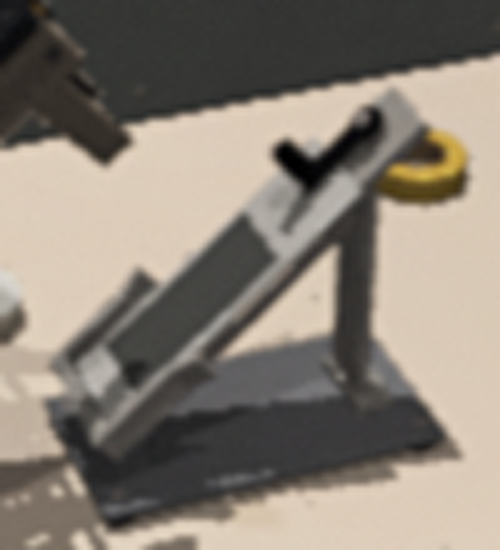

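View pics/t9b.png

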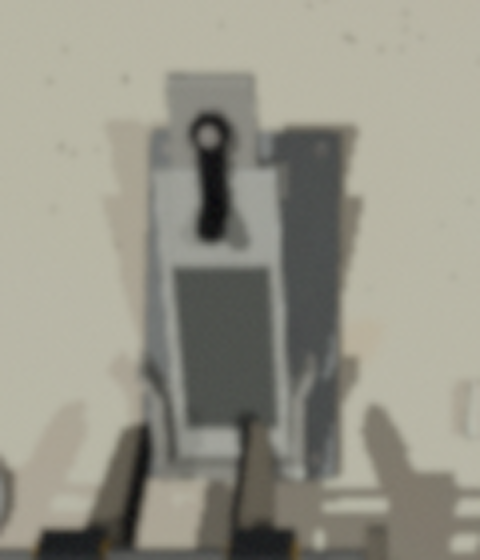

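View pics/top9.png

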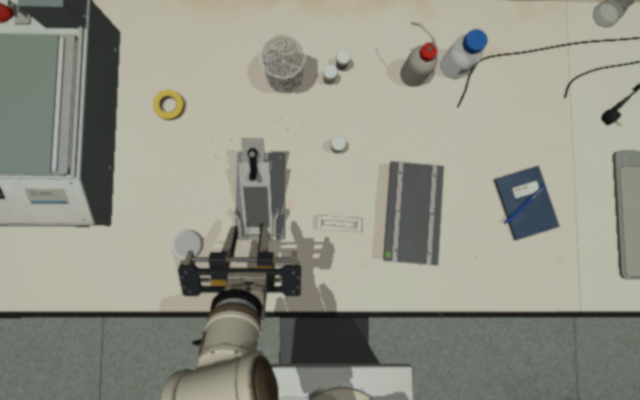

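The catch arm runs from the pivot at crop column 262 to the knob at about column 260, within 0.02 rad of straight down. It lies over the bare margin, the panel hasn't moved, and the jar (339,145), applicator (339,222) and dish (188,244) sit at their first pixels. The robot is clear, so I'm handing in.

```bash
python3 - <<'E'
from workcell import bot
print(bot.current_contact_force(),bot.current_clock()); print(bot.job_done())
E
```

```text
[ 0.77000652 -0.0989057   0.34254838] 35.0667
the job is handed in; nothing more can be done
None
```

The job is done and handed in at 35 s of the 72 s allowed; no verdict was reported.

**What I did:** I pushed the panel by its foot end until the head stuck out about 62 mm past the bed, with the coating boundary about 7 mm past the edge. I gripped it by its long edges on the bare margin, with the pads about 18 mm clear of the coating. I then laid it on the 40° face and slid it down until it met the ledge. After letting go, I swung the catch round by its knob.

**Last checks:**
- **Panel:** it lies flat between the cheeks, with the foot at the ledge and the head at about x = 179 mm (180 expected).
- **Catch:** it points down the slope over the bare margin, within about 0.02 rad of straight.
- **Bystanders:** the applicator, jar and dish are at the same image positions as at the start.
- **Robot:** it is clear of everything, and the highest force I read was about 15 N, at first contact with the face.

**Disagreements:**
- The rest origin I measured is about 1 mm off along the slope.
- The camera heights scattered by 2–5 mm.
- One face-seam point came out about 9 mm too high, so I did not use it.
- The stand base is not centred on its own origin, so I located the stand from its face, pivot and ledge.

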